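Lay the steel tube in its clamp stand and ratchet the keeper shut

TASK

Take the thick steel tube from the wooden rack and set it down, without dropping it, lengthwise in the two V-cradles of the clamp stand, centred between them. Then use the ratchet knob on the stand's sloping panel: turn it clockwise until its pointer is at the tall square post and the pawl has dropped into that tooth, no further, so that the keeper stays swung down over the tube. Do not push the keeper itself, and leave everything else where it is.

Things in the scene. Friction and masses are not known exactly. Their poses are not given: they have to be found in the camera images.
- tube: The thick steel tube, 26 mm in diameter, 200 mm long, 0.15 to 0.31 kg, closed smooth ends, the same either way round. Origin at its centre; its x axis runs along the tube. At the start it lies in one of the two slots of the wooden rack, its centre 58 mm above the table.
- rod: A bystander: thin steel rod, 14 mm in diameter, 200 mm long, origin at its centre, x axis along it. It lies parallel to the tube in the other slot of the rack, 80 mm away centre to centre. Leave it.
- rack: Fixed low wooden rack, 150 x 160 mm, origin under its centre on the table. Two slots along its x axis, 40 mm either side of its middle in y; each is a pair of wooden V-blocks 16 mm wide, 100 mm apart centre to centre, reaching 59 mm above the table; between the pair the tube is free.
- stand: Fixed clamp stand: aluminium base plate 220 mm (x) by 360 mm (y), 12 mm thick, origin under its centre on the table; z up, x away from the robot give or take its yaw. V-cradles on its left (+y), grey console with the sloping ratchet panel on its right (-y). A steel carrying hoop crosses behind and above the knob, 215 mm above the table: reach the knob along its axis.
- cradle_mid (a point): Where the tube's centre belongs: midway between the two steel V-cradles, 72 mm above the table. Axes as the stand: the lying tube runs along y. Cradles 18 mm wide, 100 mm apart centre to centre; their 45 degree flanks reach 75 mm above the table and 26 mm either side. Between them it is free below the tube down to the base plate.
- keeper: Straight steel finger, 10 mm square, 75 mm long, hinged on a post 58 mm behind the tube's line (origin at the hinge), 82 mm from the tube's middle towards the console. Upright or leaning back at the start (72 or 108 degrees above level); geared 1.5 to 1 to the knob, it swings down over the tube, level at the tall post with 16 mm above the tube. About 10 degrees more on the knob and it presses.
- knob (a joint): Angle of the ratchet wheel and knob, rad, growing clockwise seen looking at the panel. It stops only at 0, 0.419, 0.838 (pointer at the first, second, third short stud) and 1.257 (tall post: the target); at the start 0 or 0.419. A weak spring (0.06 N m) turns it back onto the last tooth the pawl caught, about 2 degrees past each stop: turn 4 to 10 degrees past the post and let go.
- knob_grip (a point): On the knob's axis, at the height to grip. z axis = knob axis, out of the panel, leaning 35 degrees from vertical towards the robot; x axis = pointer direction, turning with the knob. Grip: black bar 14 mm wide, 52 mm long (22 mm behind the axis, 30 mm ahead), top 11 mm above this point; the toothed wheel's top (88 mm across) is 25 mm below it, the square post's top 23 mm below.
- mark_post (a point): Centre of the top of the tall square post (10 mm square, 16 mm high) on the panel, 58 mm from the knob's axis: where the pointer must end. Three short round studs, 8 mm across, 6 mm high, stand on the same circle every 24 degrees before it. The wheel has 15 teeth of 24 degrees.
- pawl (a joint): Sprung pawl at the foot of the wheel: about 0 (between -0.06 and 0.06) when it sits fully in a tooth, up to 0.2 when a tooth lifts it.
- spanner: Bystander: open-ended spanner, 180 mm long, lying on the table right of the stand.
- jar: Bystander: small amber jar, 60 mm high, in front between the rack and the stand.
- cup: Bystander: steel cup with handle, 75 mm high.
- beaker: Bystander: glass beaker, 90 mm high.
- reagent: Bystander: white bottle, 150 mm high.
- funnel: Bystander: white funnel standing mouth down, 85 mm high.
There are look-alikes about, which are no part of the job. What is shaped like the tube but black or yellow is not meant.

How it is judged (in metres and radians):
On the way, in this order (a step that is already met when the one before it is completed fails the run):
1. the tube lies in both cradles, let go, with the knob not yet wound (horizontal distance between tube and cradle_mid below 0.025 m and z of tube in the frame of cradle_mid between -0.004 and 0.004 m and angle between the x axis of tube and the y axis of cradle_mid, either way round below 0.06 rad and contact force between the fingers and tube below 0.1 N and value of joint knob below 0.6 rad), for 0.2 s.
2. the pawl has caught at the tooth where the pointer is at the tall post, and the knob is let go (value of joint knob between 1.14 and 1.37 rad and value of joint pawl below 0.07 rad and contact force between the fingers and anything else below 0.1 N), for 0.3 s.
At the end, for the whole second after the job is handed in: The thick tube rests in both cradles (centre within 25 mm of the middle lengthwise, 4 mm across and in height, parallel within 0.06 rad), at rest; the knob stands still at the tall post (joint 1.14 to 1.37 rad) with the pawl down in the tooth (horizontal distance between tube and cradle_mid below 0.025 m and x of tube in the frame of cradle_mid between -0.004 and 0.004 m and z of tube in the frame of cradle_mid between -0.004 and 0.004 m and angle between the x axis of tube and the y axis of cradle_mid, either way round below 0.06 rad and linear speed of tube below 0.02 m/s and value of joint knob between 1.14 and 1.37 rad and velocity of joint knob between -0.05 and 0.05 rad/s and value of joint pawl below 0.07 rad); the robot touches nothing.
It fails at once if the tube is dropped or thrown (falls free faster than 0.5 m/s) (linear speed of tube above 0.5 m/s and contact force between the fingers and tube below 0.1 N).
It fails at once if the robot pushes the keeper directly (contact force between any of the fingers, the arm and keeper above 3 N).
It fails at once if the knob is wound past the tooth at the post (value of joint knob above 1.64 rad).
It fails at once if the thin rod or another bystander is moved (distance of rod from where it was at the start of the episode above 0.03 m or distance of any of spanner, jar, cup, beaker, reagent, funnel from where it was at the start of the episode above 0.04 m).
It also fails if it takes over 51 s, if anything falls off the work surface, if the arm or the gripper's body presses on something with over 40 N, if the wrist force passes 120 N, or if a joint passes its speed limit or range.

ROBOT

A 7-joint arm with a two-finger parallel gripper is mounted at the origin on the work surface. World frame = base frame: x ahead of the robot, y to its left, z up, the work surface at z = 0. Lengths are in m, angles in degrees, forces in N, time in s.
With the tool pointing down it reaches from about 0.4 to 0.85 m from the base axis. Payload 10.4 kg.
Tool frame: the origin (TCP) lies on the centre line of the jaws, within the pads' length; the fingertips stand 8 mm ahead of it and the grasp point (between the pads) lies 11 mm behind it; z points along the fingers, y is the line along which they close (so a half turn about z gives the same grasp; the last joint's range is limited). The gripper opens to 87 mm and grips with 3 to 60 N. Pads are 19 mm wide; open, the fingers measure 117 mm over their backs; the gripper's body (75 mm by 190 mm) begins 51 mm behind the grasp point.
Start: joints at [65.226, 19.034, -3.707, 83.658, 1.238, 77.344, -5.071], TCP at [0.249, -0.573, 0.231] pointing down, gripper open.
Joint ranges: [-148.97, 148.97], [-28.65, 121.19], [-84.17, 76.75], [9.2, 138.47], [-72.65, 252.65], [3.7, 117.97], [-149.18, 149.18]. Speed limits (degrees/s): [127.2, 127.2, 159.86, 159.86, 180, 180, 180].

INTERFACE

Orientations are given as [roll, pitch, yaw] about the fixed x, y, z axes, in that order (R = Rz(yaw) Ry(pitch) Rx(roll)).
In Python, from workcell import arm, optics, sign_off gives the robot as it stands.
- The arm moves only by the shell command python3 -m creep 'ROWS' [FORCE]. ROWS is JSON, a list that holds one entry, the list of rows, each a list of 5 numbers: the shift along the world's x, y, z scaled (see below), then the turn about the world's z scaled (see below), then the finger opening in mm, from 0 to 87. In form: [[[tx, ty, tz, twist, grip], ...]]. A call has 1 to 12 rows; each row is the pose to reach, as a shift and turn from the pose commanded when the call began, turning the shorter way round; what a row does not reach only later rows make up. The controller multiplies each number of a shift by 120 mm and each number of a turn by 180 degrees. A row lasts 1/10 s, in which the tool goes at most 50 mm and 8.59 degrees, less where a joint would pass 70% of its speed; a pose out of reach is approached as far as the arm can. A call with a number of a shift or a turn outside -1 to 1 is refused whole. A call with a gripper value outside its range is refused whole. The fingers move at their own pace and stop on an object; FORCE is the grip in N (left out, the last holds). Time passes only in rows, so rows that repeat a pose let the fingers close. It gives the time, the measured TCP pose, the force, the opening and the grip force at its end, in the units of the state.
- arm.observe(): the state, without advancing time (a new reading comes with each control period).
- optics.capture(name): name is "scene" or "top" or "wrist"; returns the picture (400x640x3 uint8, red, green, blue); there is no depth.
- optics.calibration(name): a dict with "K" (3x3 intrinsics, pixels), "world_to_cam" (4x4, takes a point from world to camera coordinates). Camera axes: x right, y down, z forward; pixel columns grow to the right and rows downward; lengths in m; the calibration is good to about 2 mm. A picture is of the moment at which its call begins: read the wrist's pose just before it. calibration takes no time and is no camera call; for the wrist camera it gives the pose at the moment of the call.
- sign_off(): hands the job in; it is judged then, once.
The state is a dict: "time_s": time; "q": joint angles; "qd": joint speeds; "effort": joint torques, N m; "ee_pos": TCP position; "eef_rot": TCP orientation; "ft_force": force on the tool from outside, world axes, zero at the start; "wrist_torque": the same for the moment, N m; "opening": finger opening in m; "finger_force": force on a finger pad.
Only numpy, scipy, OpenCV 4.12 (cv2) and the standard library are available. Lean on these libraries where they do the work, as an engineer would, in place of code of your own. Each camera call takes 0.05 s, during which the arm holds its last target. There are 200 camera calls.

## Working session

There is one attempt and no reset: what is moved stays moved. The work goes in short steps, Python scripts to look and compute and a shell command to move; the robot and the scene stay as the last step left them, time stands still between calls to the robot, and variables do not carry over. Pictures are saved under pics/ and viewed, at most 10 in all, crops included, and the job is handed in when it is done.

```bash
mkdir -p pics; python3 - <<'E'
from workcell import arm, optics
import cv2,numpy as np
for n in("scene","top"):
    im=optics.capture(n)[:,:,::-1]; cv2.imwrite(f"pics/{n}0.png",im)
    c=optics.calibration(n); print(n,np.round(c["K"],1).tolist(),np.round(c["world_to_cam"],3).tolist())
s=arm.observe(); print(s)
E
```

```text
scene [[372.1, 0.0, 318.7], [0.0, 372.1, 196.3], [0.0, 0.0, 1.0]] [[-0.354, 0.935, -0.004, 0.143], [0.698, 0.261, -0.667, -0.263], [-0.622, -0.239, -0.745, 1.529], [0.0, 0.0, 0.0, 1.0]]
top [[414.6, 0.0, 319.5], [0.0, 414.6, 200.3], [0.0, 0.0, 1.0]] [[-0.006, -1.0, 0.006, 0.026], [-0.99, 0.005, -0.142, 0.511], [0.142, -0.007, -0.99, 1.311], [0.0, 0.0, 0.0, 1.0]]
{'time_s': 0.1, 'q': array([65.22359177, 19.06909711, -3.70934434, 83.6982348 ,  1.23526976,
       77.34487884, -5.07093993]), 'qd': array([-0.00542875, -0.07202318, -0.04746606, -0.11371131, -0.01491298,
       -0.00806572,  0.04408775]), 'effort': array([ 1.03477345e-03, -6.24545431e+01,  2.41926085e-02, -3.90721679e+01,
       -6.13530865e-02,  3.65455274e-02,  2.62298079e-05]), 'ee_pos': array([ 0.2489356 , -0.57292983,  0.22985014]), 'eef_rot': array([-1.79927486e+02,  2.07101379e-04,  2.34839756e+01]), 'ft_force': array([-0.55509363,  0.10332704, -0.41029325]), 'wrist_torque': array([-0.00243214,  0.03217286,  0.00959446]), 'finger_force': 0.0, 'opening': 0.08722225987872097}
```

View pics/scene0.png

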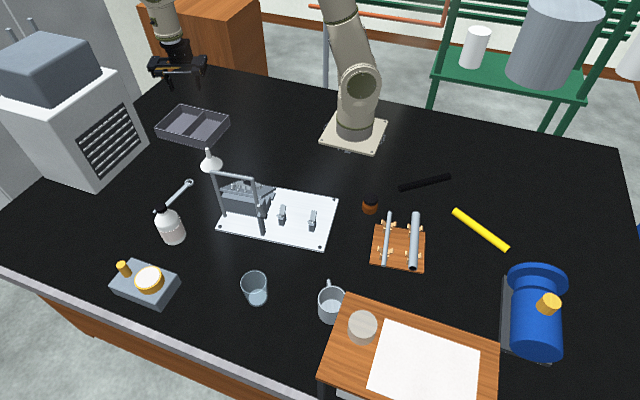

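View pics/top0.png

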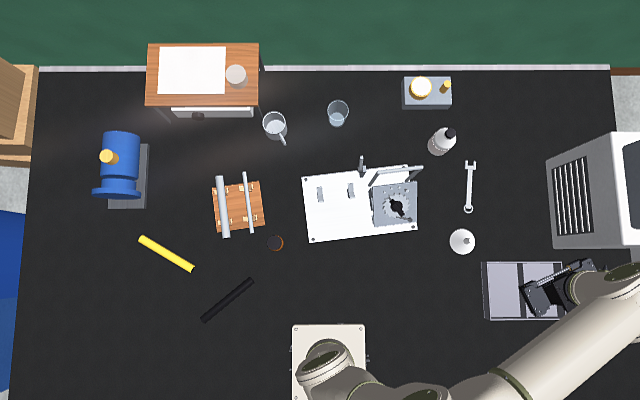

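The thick steel tube is at top (222,207), with the thin rod beside it at (247,203). The look-alikes are the yellow bar at (166,253) and the black bar at (228,300). The tube in the rack is thick, grey and in a wooden slot, so it fits the description. I'll confirm that in an enlarged crop.

```bash
python3 - <<'E'
import cv2,numpy as np
t=cv2.imread("pics/top0.png");s=cv2.imread("pics/scene0.png")
r=lambda im,x,y,w,h,W,H:cv2.resize(im[y:y+h,x:x+w],(W,H),interpolation=cv2.INTER_CUBIC)
a=np.hstack([r(t,205,165,65,75,260,300),r(t,295,150,135,75,540,300)])
b=np.hstack([r(s,365,200,65,75,260,300),r(s,210,165,135,75,540,300)])
cv2.imwrite("pics/c1.png",np.vstack([a,b]))
E
```

```text
(no output)
```

View pics/c1.png

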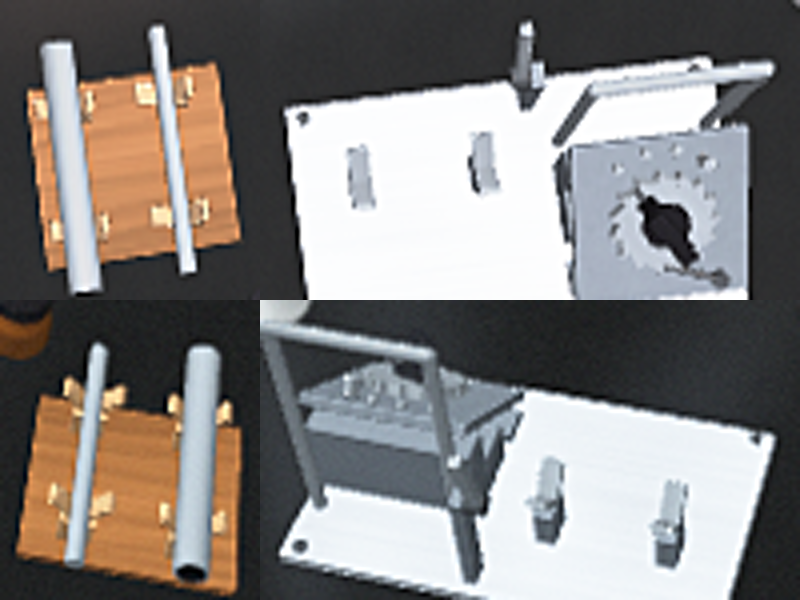

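The crop confirms it: the thick light-steel tube lies in the left slot (+y), with its ends at top px (220,176) and (227,238). The thin rod is in the right slot. The keeper is upright at about (361,160), the knob axis is near (396,206), and the studs and post are on the uphill side of the panel. Next I'll triangulate from both views.

```bash
cat > h.py <<'E'
import numpy as np
from workcell import arm, optics
import cv2
def P(c): return np.array(c["K"])@np.array(c["world_to_cam"])[:3]
def onz(c,p,z):
    M=P(c); H=M[:,[0,1,3]].copy(); H[:,2]+=M[:,2]*z
    w=np.linalg.solve(H,[p[0],p[1],1]); return np.r_[w[:2]/w[2],z]
def tri(c1,p1,c2,p2):
    X=cv2.triangulatePoints(P(c1),P(c2),np.array(p1,float).reshape(2,1),np.array(p2,float).reshape(2,1)); return (X[:3]/X[3]).ravel()
def proj(c,X):
    v=P(c)@np.r_[X,1]; return v[:2]/v[2]
E
python3 - <<'E'
from h import *
np.set_printoptions(precision=4,suppress=True)
t=optics.calibration("top");s=optics.calibration("scene")
print("tube ends",tri(t,(220,176),s,(412.5,267.5)),tri(t,(226.7,238),s,(416.2,212.5)))
print(" z58",onz(t,(220,176),.058),onz(t,(226.7,238),.058),onz(s,(412.5,267.5),.058),onz(s,(416.2,212.5),.058))
print("base",[onz(t,p,.012) for p in((301.3,176.5),(310,243),(418,230),(408,164.5))])
print("base s",[onz(s,p,.012) for p in((218,233),(325,250),(339,199))])
print("cradles",[onz(t,p,.065) for p in((320.2,194.2),(351.5,190.5))],[onz(s,p,.065) for p in((281.8,215),(312.5,221.2))])
print("knob",onz(t,(396,206),.13))
print("post",tri(t,(295+446/4,150+162/4),s,(210+88/4,165+80/4)), "stud", [onz(t,(295+(x-260)/4,150+y/4),.14) for x,y in((617,168),(645,152),(677,148))])
print("hoop ends",[onz(t,(295+(x-260)/4,150+y/4),.212) for x,y in((593,88),(768,70))])
E
```

```text
tube ends [0.5877 0.3463 0.0578] [0.3885 0.3187 0.0601]
 z58 [0.5882 0.3437 0.058 ] [0.389 0.317 0.058] [0.5866 0.3494 0.058 ] [0.3856 0.3214 0.058 ]
base [array([0.5947, 0.0838, 0.012 ]), array([0.3737, 0.0554, 0.012 ]), array([ 0.4141, -0.2989,  0.012 ]), array([ 0.634 , -0.2741,  0.012 ])]
base s [array([ 0.6479, -0.2477,  0.012 ]), array([0.5891, 0.0909, 0.012 ]), array([0.378 , 0.0647, 0.012 ])]
cradles [array([0.5262, 0.0216, 0.065 ]), array([ 0.5377, -0.0784,  0.065 ])] [array([ 0.5481, -0.0674,  0.065 ]), array([0.5373, 0.0308, 0.065 ])]
knob [ 0.4787 -0.2064  0.13  ]
post [ 0.5285 -0.2434  0.116 ] stud [array([ 0.5201, -0.1705,  0.14  ]), array([ 0.5322, -0.1919,  0.14  ]), array([ 0.5351, -0.2161,  0.14  ])]
hoop ends [array([ 0.5662, -0.143 ,  0.212 ]), array([ 0.5787, -0.2685,  0.212 ])]
```

```bash

python3 -m creep '[[[0,0.3,0.9,0,50],[0.1,0.8,0.9,-0.03,50],[0.3,0.96,0.9,-0.046,50],[0.3,0.96,0.9,-0.046,50]]]'
python3 -m creep '[[[0.1,0.32,0,0,50],[0.2,0.64,0,-0.046,50],[0.3,0.96,0,-0.046,50],[0.3,0.96,0,-0.046,50]]]'
python3 -m creep '[[[0.1,0.32,0,0,50],[0.2,0.64,0,0,50],[0.3,0.96,0,0,50],[0.3,0.96,0,0,50]]]'
python3 -m creep '[[[0.1,0.32,0,0,50],[0.2,0.64,0,0,50],[0.3,0.96,0,0,50],[0.3,0.96,0,0,50],[0.3,0.96,0,0,50]]]'
python3 - <<'E'
from h import *
s=arm.observe();print(s['time_s'],s['ee_pos'],s['eef_rot'],s['q'])
c=optics.calibration("wrist");print(np.round(c["K"],1).tolist())
np.save("w1.npy",P(c)); cv2.imwrite("pics/w1.png",cv2.resize(optics.capture("wrist")[:,:,::-1],(800,500)))
print(np.round(np.linalg.inv(c["world_to_cam"]),3))
for n,p in dict(knob=(.48,-.206,.13),cr=(.532,-.028,.065),tube=(.487,.333,.058)).items(): print(n,proj(c,np.array(p)))
E
```

```text
time_s: 0.5
ee_pos: [0.2873, -0.4553, 0.3411]
eef_rot: [179.9, -0.1, 15.3]
ft_force: [1.0, 0.2, -0.2]
opening: 0.0625
finger_force: 0.0
time_s: 0.9
ee_pos: [0.3235, -0.3381, 0.3391]
eef_rot: [180.0, -0.1, 7.3]
ft_force: [1.1, -0.8, 1.3]
opening: 0.0501
finger_force: 0.0
time_s: 1.3
ee_pos: [0.3587, -0.2233, 0.3389]
eef_rot: [180.0, -0.0, 7.3]
ft_force: [-0.3, -0.6, -0.1]
opening: 0.0502
finger_force: 0.0
time_s: 1.8
ee_pos: [0.393, -0.1129, 0.3385]
eef_rot: [180.0, 0.0, 7.0]
ft_force: [-0.0, -0.1, -0.2]
opening: 0.05
finger_force: 0.0
1.8 [ 0.39300636 -0.11289269  0.33847343] [1.79976653e+02 1.64316855e-02 6.97361072e+00] [ 42.34932983 -10.23513961 -27.83901841 101.33156965  -4.73564847
  87.75419892 -67.9517251 ]
[[278.5, 0.0, 323.6], [0.0, 278.5, 200.0], [0.0, 0.0, 1.0]]
[[ 0.122 -0.948 -0.294  0.474]
 [-0.993 -0.116 -0.037 -0.102]
 [ 0.     0.296 -0.955  0.492]
 [ 0.     0.     0.     1.   ]]
knob [406.45579851 119.05491696]
cr [275.59237085  63.38891555]
tube [19.7850168 64.7174226]
```

View pics/w1.png

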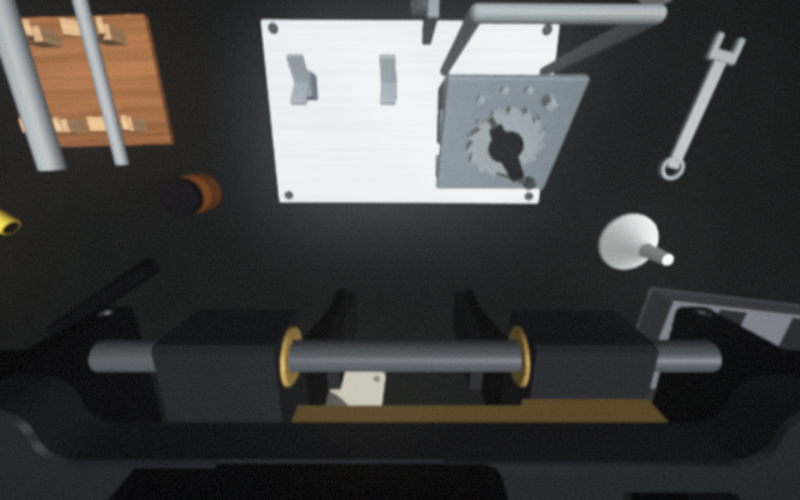

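The wrist view in the 800x500 image shows the knob hub at about (507,147), cradles at (302,78) and (388,80), and the post at (549,101). I'll take a second wrist view, closer to the knob.

```bash

python3 -m creep '[[[-0.1,-0.3,-0.1,0,50],[-0.2,-0.6,-0.2,0,50],[-0.3,-0.9,-0.4,0,50],[-0.3,-0.9,-0.4,0,50],[-0.3,-0.9,-0.4,0,50],[-0.3,-0.9,-0.4,0,50]]]' | head -3
python3 - <<'E'
from h import *
s=arm.observe();print(s['ee_pos'],s['eef_rot'])
c=optics.calibration("wrist");np.save("w2.npy",P(c)); im=optics.capture("wrist")[:,:,::-1]; cv2.imwrite("pics/w2f.png",im)
k=[int(v) for v in proj(c,np.array((.49,-.206,.13)))]; m=[int(v) for v in proj(c,np.array((.53,-.03,.06)))]; print(k,m)
w1=cv2.imread("pics/w1.png")
def cr(im,x,y,w,h,W,H): x=max(x,0);y=max(y,0);print("crop",x,y,w,h);return cv2.resize(im[y:y+h,x:x+w],(W,H),interpolation=cv2.INTER_CUBIC)
a=cr(im,k[0]-80,k[1]-60,160,120,800,600)
cv2.imwrite("pics/w2a.png",a)
b=cr(w1,430,0,160,100*2,400,500); d=cr(w1,250,0,160,200,400,500)
cv2.imwrite("pics/w1a.png",np.hstack([d,b]))
E
```

```text
time_s: 2.45
ee_pos: [0.3572, -0.2205, 0.291]
eef_rot: [180.0, -0.0, 6.9]
[ 0.35721155 -0.22054976  0.29095174] [ 1.79993621e+02 -3.02198961e-02  6.90082192e+00]
[325, 60] [183, 15]
crop 245 0 160 120
crop 430 0 160 200
crop 250 0 160 200
```

View pics/w2a.png

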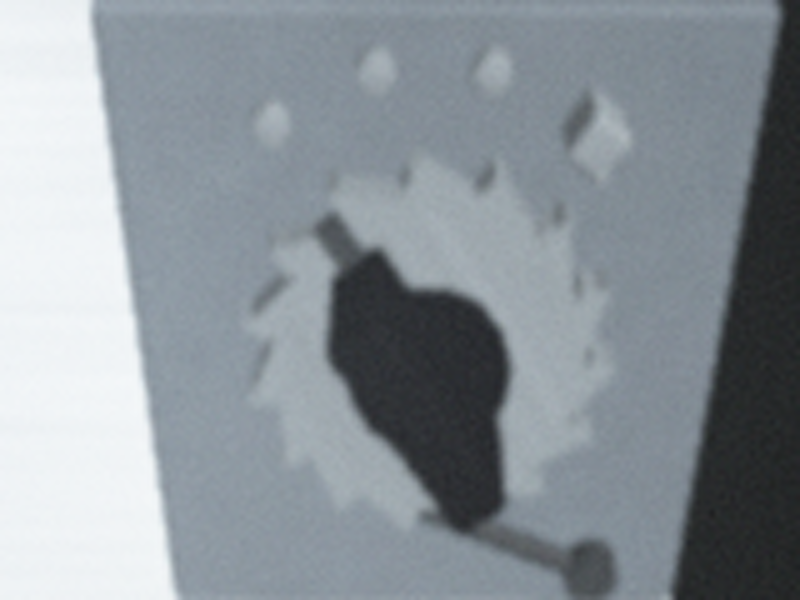

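View pics/w1a.png

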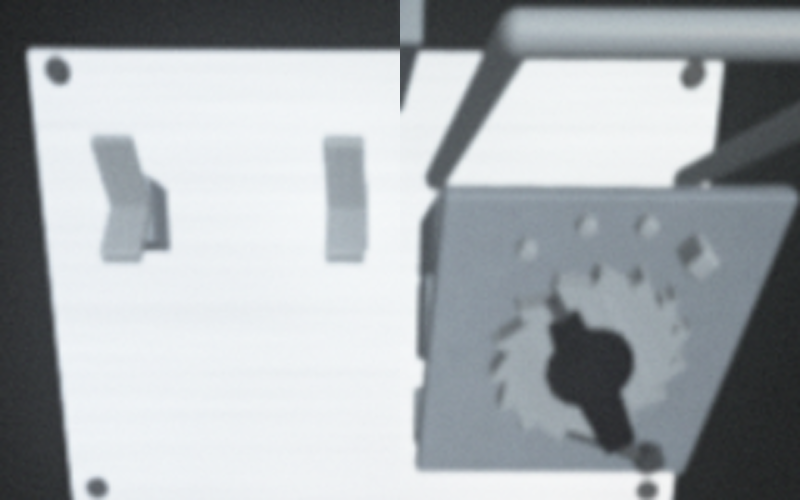

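Knob pointer, in the crop: its tip is at (335,235), aimed at stud 1 (272,125), so the knob is at 0. The post top is at (605,132). I'll now fit the stand, cradles and knob to the pixels from all views.

```bash
cat > fit.py <<'E'
from h import *
from scipy.optimize import least_squares
np.set_printoptions(precision=4,suppress=True)
T=P(optics.calibration("top"));S=P(optics.calibration("scene"));W1=np.load("w1.npy");W2=np.load("w2.npy")
pj=lambda M,X:(lambda v:v[:2]/v[2])(M@np.r_[X,1])
full=lambda x,y:(x/1.25,y/1.25)
L=lambda x,y:full(250+x/2.5,y/2.5)
R=lambda x,y:full(430+(x-400)/2.5,y/2.5)
K2=lambda x,y:(245+x/5,y/5)
T4=lambda x,y:(295+(x-260)/4,150+y/4)
def st(p,a,b,z): c,s=np.cos(p[2]),np.sin(p[2]); return np.array([p[0]+c*a-s*b,p[1]+s*a+c*b,z])
# base corners
B=[(W1,L(28,48),.11,.18),(W1,R(722,62),.11,-.18),(W1,full(280,203),-.11,.18),(W1,full(539,203),-.11,-.18),
 (T,(301.3,176.5),.11,.18),(T,(310,243),-.11,.18),(T,(418,230),-.11,-.18),(S,(325,250),.11,.18),(S,(339,199),-.11,.18)]
f=least_squares(lambda p:np.ravel([pj(M,st(p,a,b,.012))-q for M,q,a,b in B]),[.5,-.1,.12],loss="soft_l1")
p=f.x;print("stand",p[:2],np.degrees(p[2]));print(np.round(f.fun.reshape(-1,2),1).tolist())
psi=p[2]
# cradles: flank ends z .075, unknown stand x u, y v, height z
C=[(W1,L(343,137),.026,-.05),(W1,L(346,262),-.026,-.05),(W1,L(112,135),.026,.05),(W1,L(121,262),-.026,.05)]
f2=least_squares(lambda q:np.ravel([pj(M,st(p,q[0]+a,q[1]+b,q[2]))-x for M,x,a,b in C]+[pj(T,st(p,q[0],q[1]+b,q[2]-.01))-x for x,b in((T4(361,177),.05),(T4(486,162),-.05))]),[0,.08,.07])
print("cradle in stand",f2.x,"mid",st(p,f2.x[0],f2.x[1],f2.x[2]-.003));print(np.round(f2.fun.reshape(-1,2),1).tolist())
# knob
t=np.radians(35);cp,sp=np.cos(psi),np.sin(psi)
e1=np.array([np.cos(t)*cp,np.cos(t)*sp,np.sin(t)]);e2=np.array([sp,-cp,0]);n=np.array([-np.sin(t)*cp,-np.sin(t)*sp,np.cos(t)])
pt=lambda q,a,r,h:q[:3]+r*(np.cos(a)*e1+np.sin(a)*e2)+h*n
O=[(W2,K2(275,122),0,.006),(W2,K2(378,70),1,.006),(W2,K2(494,70),2,.006),(W2,K2(606,132),3,.016),
 (W1,R(527,249),0,.006),(W1,R(586,224),1,.006),(W1,R(648,224),2,.006),(W1,R(700,257),3,.016),
 (T,T4(617,168),0,.006),(T,T4(645,152),1,.006),(T,T4(677,148),2,.006),(T,T4(706,162),3,.014)]
g=lambda q:np.ravel([pj(M,pt(q,q[3]+np.radians(24)*k,.058,h))-x for M,x,k,h in O])
f3=least_squares(g,[.48,-.206,.11,-.6],loss="soft_l1",x_scale=[.1,.1,.1,1]);q=f3.x
print("axis on panel",q[:3],"phi0",np.degrees(q[3]),"grip",q[:3]+.039*n);print(np.round(g(q).reshape(-1,2),1).tolist())
print("bar ahead end w2",(pj(W2,pt(q,q[3],.03,.05))-[245,0])*5,"tail",(pj(W2,pt(q,q[3],-.022,.05))-[245,0])*5)
# hoop
M1=lambda x,y:R(x,y)
for a,b in((T4(593,88),(515,30)),(T4(768,70),(662-0,14))):
    b=R(*b) if b[0]<600 and b[1]==30 else full(662,14)
    X=cv2.triangulatePoints(T,W1,np.array(a).reshape(2,1),np.array(b).reshape(2,1));print("hoop",(X[:3]/X[3]).ravel())
E
python3 fit.py
```

```text
stand [ 0.503  -0.1062] 6.581658937264085
[[-0.2, 0.5], [1.8, -1.9], [-0.7, -0.3], [-0.2, 1.2], [-0.4, 0.9], [-1.4, 0.2], [-0.4, -0.1], [-2.1, 0.1], [-0.8, -1.4]]
cradle in stand [0.0361 0.0758 0.0708] mid [ 0.5302 -0.0268  0.0678]
[[0.4, -0.8], [-0.3, 0.8], [0.1, -0.7], [0.4, 0.2], [-0.5, 0.7], [-0.7, 0.8]]
axis on panel [ 0.4946 -0.2139  0.0762] phi0 -37.717838291820726 grip [ 0.4724 -0.2165  0.1081]
[[0.3, 0.5], [0.1, -0.3], [0.3, -0.9], [-0.6, 0.6], [0.0, -0.1], [0.1, -0.0], [-0.2, -0.4], [0.6, 0.4], [-0.3, 0.3], [-0.4, 0.4], [-0.7, 0.3], [-0.1, -0.3]]
bar ahead end w2 [354.5738 331.1931] tail [496.5873 510.5405]
hoop [ 0.5669 -0.1431  0.208 ]
hoop [ 0.5777 -0.267   0.2175]
```

```bash

python3 -m creep '[[[0.07,0.3,0,0,60],[0.14,0.6,0,0,60],[0.22,0.92,0,0,60],[0.22,0.92,0,0,60]]]' | head -2
python3 -m creep '[[[0.07,0.3,0,0,60],[0.14,0.6,0,0,60],[0.22,0.92,0,0,60],[0.22,0.92,0,0,60]]]' | head -2
python3 -m creep '[[[0.07,0.3,0,0,60],[0.14,0.6,0,0,60],[0.22,0.92,0,0,60],[0.22,0.92,0,0,60]]]' | head -2
python3 -m creep '[[[0.07,0.3,0,0,60],[0.14,0.6,0,0,60],[0.22,0.92,0,0,60],[0.22,0.92,0,0,60]]]' | head -2
python3 -m creep '[[[0,0.3,-0.2,0,60],[0,0.5,-0.5,0,60],[0,0.7,-0.6,0.0045,60],[0,0.7,-0.6,0.0045,60],[0,0.7,-0.6,0.0045,60]]]'
python3 - <<'E'
from h import *
s=arm.observe();print(s['ee_pos'],s['eef_rot'])
c=optics.calibration("wrist");np.save("w3.npy",P(c)); im=optics.capture("wrist")[:,:,::-1]
t=optics.calibration("top");print(onz(t,(220,176),.058),onz(t,(226.7,238),.058))
for X in((.588,.345,.058),(.388,.3185,.058)): print(proj(c,np.array(X)))
cv2.imwrite("pics/w3.png",cv2.resize(im,(800,500)))
E
```

```text
time_s: 2.9
ee_pos: [0.385, -0.1049, 0.2916]
time_s: 3.3
ee_pos: [0.4107, 0.0053, 0.2914]
time_s: 3.7
ee_pos: [0.4365, 0.1154, 0.2912]
time_s: 4.1
ee_pos: [0.4624, 0.2251, 0.2903]
time_s: 4.6
ee_pos: [0.463, 0.3042, 0.2187]
eef_rot: [180.0, 0.0, 7.7]
ft_force: [-0.2, -0.4, 0.5]
opening: 0.0601
finger_force: 0.0
[0.46302736 0.30424789 0.2186707 ] [1.79960297e+02 1.93041716e-02 7.74132842e+00]
[0.58818978 0.34365341 0.058     ] [0.38904606 0.316983   0.058     ]
[301.18851209  64.85742004]
[304.42134175 243.41609341]
```

View pics/w3.png

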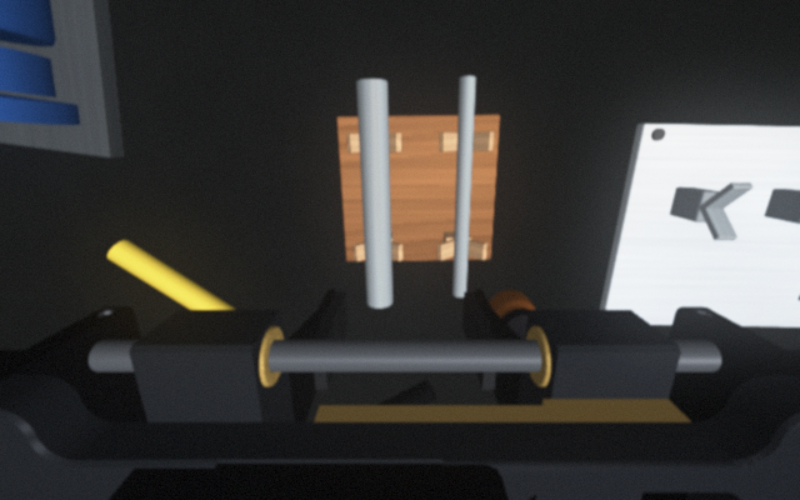

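The prediction matches: tube ends are at (373,80) and (379,304), the rod is at (463,190), and the gripper will have room. Now I'll grasp.

```bash

python3 -m creep '[[[0.2,0.24,-0.1,0.0016,60],[0.208,0.24,-0.5,0.0016,60],[0.208,0.24,-0.7,0.0016,60],[0.208,0.24,-0.7,0.0016,60]]]' | head -3
python3 -m creep '[[[0,0,-0.3,0,60],[0,0,-0.55,0,60],[0,0,-0.7,0,60],[0,0,-0.7,0,60],[0,0,-0.7,0,60]]]' 
python3 -m creep '[[[0,0,0,0,20],[0,0,0,0,20],[0,0,0,0,20],[0,0,0,0,20],[0,0,0,0,20],[0,0,0,0,20]]]' 40
```

```text
time_s: 5.05
ee_pos: [0.4875, 0.331, 0.1322]
eef_rot: [179.8, 0.2, 7.9]
time_s: 5.55
ee_pos: [0.4886, 0.3342, 0.0524]
eef_rot: [-180.0, -0.1, 8.0]
ft_force: [-0.3, 0.1, -0.1]
opening: 0.0603
finger_force: 0.0
time_s: 6.15
ee_pos: [0.4876, 0.334, 0.0507]
eef_rot: [180.0, -0.0, 8.0]
ft_force: [-0.3, -0.0, 1.3]
opening: 0.0253
finger_force: 40.0
```

```bash

python3 -m creep '[[[0,0,0.1,0,20],[0,0,0.3,0,20],[0,0,0.55,0,20],[0,0,0.8,0,20],[0,0,1,0,20],[0,0,1,0,20]]]'
python3 -m creep '[[[0.03,-0.2,0,0.03,20],[0.06,-0.4,0,0.07,20],[0.09,-0.6,0,0.11,20],[0.12,-0.8,0,0.15,20],[0.14,-1,0,0.19,20],[0.14,-1,0,0.19,20]]]' | head -3
python3 -m creep '[[[0.03,-0.2,0,0.03,20],[0.06,-0.4,0,0.07,20],[0.09,-0.6,0,0.11,20],[0.12,-0.8,0,0.15,20],[0.14,-1,0,0.19,20],[0.14,-1,0,0.19,20]]]' | head -3
python3 -m creep '[[[0.03,-0.2,0,0.03,20],[0.06,-0.4,0,0.07,20],[0.07,-0.6,0,0.11,20],[0.07,-0.8,0,0.112,20],[0.07,-1,0,0.112,20],[0.07,-1,0,0.112,20],[0.07,-1,0,0.112,20]]]'
python3 - <<'E'
from h import *
s=arm.observe();print(s['ee_pos'],s['eef_rot'],s['q'])
E
```

```text
time_s: 6.75
ee_pos: [0.4886, 0.3353, 0.1744]
eef_rot: [-179.9, -0.3, 8.0]
ft_force: [-0.4, -0.2, -2.0]
opening: 0.0251
finger_force: 40.0
time_s: 7.35
ee_pos: [0.505, 0.2096, 0.1691]
eef_rot: [180.0, 0.2, 42.2]
time_s: 7.95
ee_pos: [0.5214, 0.0902, 0.1694]
eef_rot: [-179.9, 0.1, 76.3]
time_s: 8.65
ee_pos: [0.5293, -0.0256, 0.1701]
eef_rot: [-180.0, -0.0, 96.5]
ft_force: [0.0, -0.6, -3.1]
opening: 0.0247
finger_force: 40.0
[ 0.52932532 -0.02555327  0.17014014] [-1.79971963e+02 -4.03687038e-02  9.64670720e+01] [ 57.87363583  26.34397543 -73.68988775  99.97150217  26.2706219
  73.88043747 -15.39015746]
```

```bash

python3 -m creep '[[[0,0,-0.2,0,20],[0,0,-0.45,0,20],[0,0,-0.65,0,20],[0,0,-0.75,0,20],[0,0,-0.8,0,20],[0,0,-0.8,0,20]]]'
python3 -m creep '[[[0,0,-0.02,0,20],[0,0,-0.04,0,20],[0,0,-0.06,0,20],[0,0,-0.075,0,20],[0,0,-0.075,0,20],[0,0,-0.075,0,20]]]'
```

```text
time_s: 9.25
ee_pos: [0.5296, -0.0253, 0.0746]
eef_rot: [-180.0, -0.0, 96.6]
ft_force: [0.2, 0.5, -2.5]
opening: 0.025
finger_force: 40.0
time_s: 9.85
ee_pos: [0.5298, -0.0261, 0.0657]
eef_rot: [180.0, 0.0, 96.6]
ft_force: [0.9, 0.2, -1.3]
opening: 0.0247
finger_force: 40.0
```

```bash

python3 -m creep '[[[0,0,-0.005,0,20],[0,0,-0.01,0,20],[0,0,-0.01,0,20],[0,0,-0.01,0,20]]]'
python3 - <<'E'
from h import *
im=optics.capture("top")[:,:,::-1];s=optics.capture("scene")[:,:,::-1]
cv2.imwrite("pics/t2.png",np.hstack([cv2.resize(im[165:225,300:380],(400,300)),cv2.resize(s[180:240,250:330],(400,300))]))
E
```

```text
time_s: 10.25
ee_pos: [0.5303, -0.026, 0.0649]
eef_rot: [179.9, 0.0, 96.6]
ft_force: [3.3, 0.1, 4.7]
opening: 0.0251
finger_force: 40.0
```

View pics/t2.png

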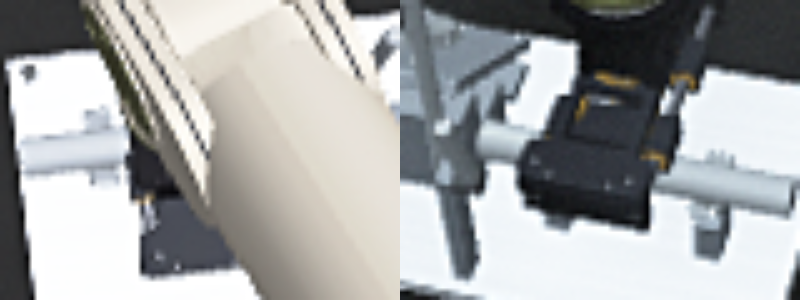

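The tube is seated in both cradles, and the vertical force rose by about 7 N. I'll release it, lift up and look.

```bash

python3 -m creep '[[[0,0,0,0,30],[0,0,0,0,36],[0,0,0,0,44],[0,0,0,0,52],[0,0,0,0,56],[0,0,0,0,56],[0,0,0,0,56]]]'
python3 -m creep '[[[0,0,0.1,0,56],[0,0,0.4,0,56],[0,0,0.7,0,56],[0,0,1,0,56],[0,0,1,0,56]]]'|head -2
python3 -m creep '[[[0,0,0.3,0,56],[0,0,0.6,0,56],[-0.1,-0.1,0.8,-0.04,56],[-0.4,-0.4,0.8,-0.08,56],[-0.6,-0.7,0.8,-0.12,56],[-0.6,-0.7,0.8,-0.16,56],[-0.6,-0.7,0.8,-0.2,56],[-0.6,-0.7,0.8,-0.24,56],[-0.6,-0.7,0.8,-0.28,56],[-0.6,-0.7,0.8,-0.32,56],[-0.6,-0.7,0.8,-0.32,56]]]'
python3 - <<'E'
from h import *
s=arm.observe();print(s['ee_pos'],s['eef_rot'],s['q'])
im=optics.capture("wrist")[:,:,::-1];c=optics.calibration("wrist");np.save("w4.npy",P(c))
for X in((.5302,-.0268,.072),(.472,-.2165,.108)): print(proj(c,np.array(X))*1.25)
cv2.imwrite("pics/w4.png",cv2.resize(im,(800,500)))
E
```

```text
time_s: 11.05
ee_pos: [0.5296, -0.0261, 0.0644]
eef_rot: [180.0, -0.0, 96.6]
ft_force: [0.3, 0.2, 0.4]
opening: 0.0556
finger_force: 0.0
time_s: 11.55
ee_pos: [0.5318, -0.0252, 0.1895]
time_s: 12.65
ee_pos: [0.4575, -0.1097, 0.2805]
eef_rot: [180.0, 0.0, 38.9]
ft_force: [0.3, 0.3, 0.0]
opening: 0.056
finger_force: 0.0
[ 0.45753907 -0.10974448  0.28050833] [1.79977705e+02 2.43462574e-02 3.88903691e+01] [ 83.85214156   3.14303412 -76.33401927  98.72377814   3.12950838
  80.54743193 -44.08618389]
[386.0067889  113.02496281]
[495.69503435 284.8415958 ]
```

View pics/w4.png

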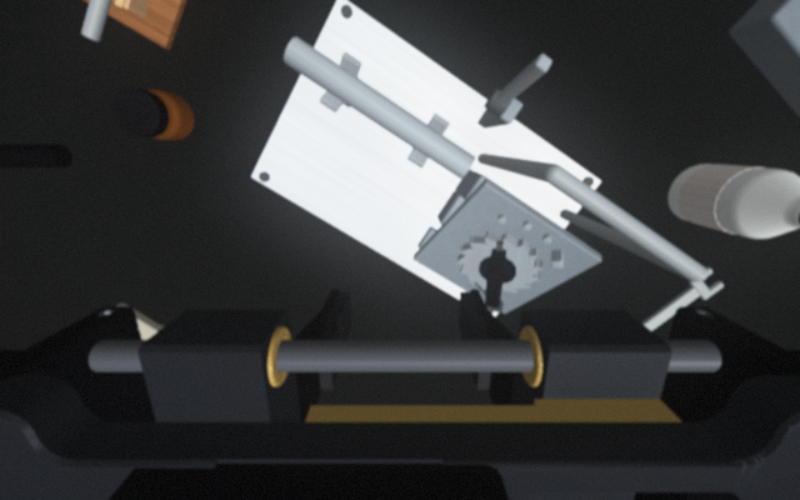

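The tube lies in both cradles, with ends at (295,48) and (463,160). The knob bar stands upright in the picture from about (499,240) to (494,312), so the jaws are in line with it. Before closing on it, I'll check the knob model against this view.

```bash
cat >> fit.py <<'E'
W4=np.load("w4.npy")
print("---")
for h in(.05,.03,.02): print(h,"ahead/axis/tail",[np.round(pj(W4,pt(q,q[3],r,h))*1.25) for r in(.03,0,-.022)])
print("post",pj(W4,pt(q,q[3]+np.radians(72),.058,.016))*1.25)
im=cv2.imread("pics/w4.png"); cr=im[200:320,440:600]
for h,col in((.05,(0,0,255)),(.025,(0,255,0))):
    for r in(.03,-.022):
        for w in(-.007,.007):
            X=pt(q,q[3],r,h)+w*(-np.sin(q[3])*e1+np.cos(q[3])*e2); a=pj(W4,X)*1.25; cv2.circle(im,tuple(int(round(v)) for v in a),1,col,-1)
cv2.imwrite("pics/w4c.png",cv2.resize(im[200:320,420:580],(800,600),interpolation=cv2.INTER_CUBIC))
E
python3 fit.py | sed -n '/---/,$p'
```

```text
---
0.05 ahead/axis/tail [array([495., 273.]), array([494., 293.]), array([494., 306.])]
0.03 ahead/axis/tail [array([498., 258.]), array([497., 278.]), array([497., 291.])]
0.02 ahead/axis/tail [array([499., 251.]), array([499., 271.]), array([498., 284.])]
post [558.1689 262.5977]
```

View pics/w4c.png

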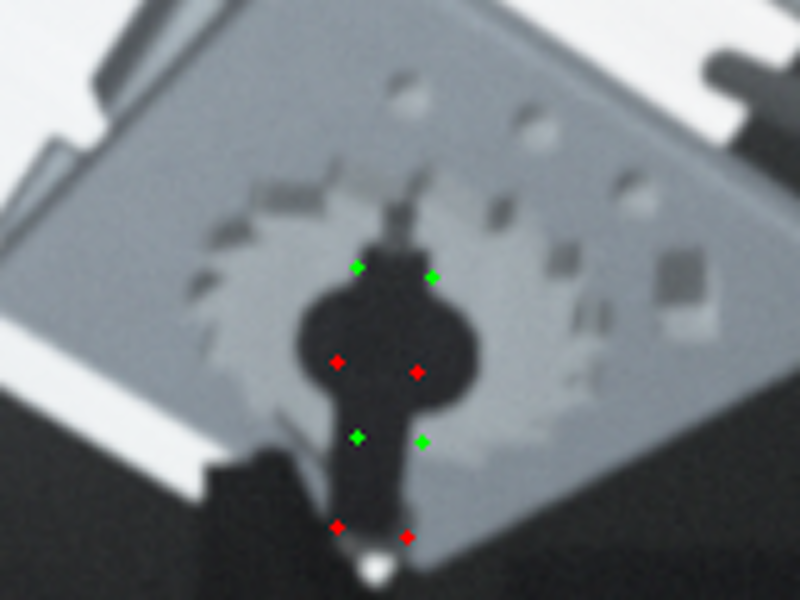

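The model matches the knob: the red (bar top) and green dots fall on it, and the predicted post top (690,313) against the seen (693,320). I'll go over the knob and down.

```bash

python3 -m creep '[[[0,-0.3,0,0,40],[0.05,-0.6,0,0,40],[0.1,-0.892,0,0,40],[0.1,-0.892,-0.3,0,40],[0.1,-0.892,-0.6,0,40],[0.1,-0.892,-0.7,0,40],[0.1,-0.892,-0.7,0,40],[0.1,-0.892,-0.7,0,40]]]'
python3 - <<'E'
from h import *
s=arm.observe();print(s['ee_pos'],s['eef_rot'],s['q'])
E
```

```text
time_s: 13.5
ee_pos: [0.4703, -0.217, 0.1978]
eef_rot: [179.9, -0.0, 39.1]
ft_force: [0.5, 0.8, 0.3]
opening: 0.0399
finger_force: 0.0
[ 0.47028244 -0.21698893  0.1978372 ] [ 1.79925264e+02 -3.76628714e-02  3.90743748e+01] [ 79.04298477  18.57199044 -68.89283142  99.83774807  18.02842693
  73.96026523 -44.838925  ]
```

```bash

python3 -m creep '[[[0,0,-0.2,0,40],[0,0,-0.4,0,40],[0,0,-0.55,0,40],[0,0,-0.65,0,40],[0,0,-0.72,0,40],[0,0,-0.72,0,40],[0,0,-0.72,0,40]]]'
python3 -m creep '[[[0,0,0,0,25],[0,0,0,0,18],[0,0,0,0,12],[0,0,0,0,12],[0,0,0,0,12]]]' 12
python3 - <<'E'
from h import *
s=arm.observe();print(s['q'],s['wrist_torque'])
E
```

```text
time_s: 14.2
ee_pos: [0.4701, -0.2172, 0.1109]
eef_rot: [179.9, -0.0, 39.0]
ft_force: [-0.0, -0.3, -0.4]
opening: 0.04
finger_force: 0.0
time_s: 14.7
ee_pos: [0.4689, -0.2161, 0.11]
eef_rot: [-179.9, 0.0, 39.0]
ft_force: [-5.3, 3.5, 5.2]
opening: 0.0206
finger_force: 10.8
[ 74.44672418  24.40535892 -64.63109155 105.66973002  24.18715593
  65.50135758 -49.62266854] [0.75833198 1.08045503 0.07553308]
```

```bash

python3 -m creep '[[[0,0,0,-0.03,12],[0,0,0,-0.06,12],[0,0,0,-0.09,12],[0,0,0,-0.12,12],[0,0,0,-0.15,12],[0,0,0,-0.18,12],[0,0,0,-0.18,12],[0,0,0,-0.18,12]]]' 20
python3 - <<'E'
from h import *
s=arm.observe();print(s['q'],s['wrist_torque'])
E
```

```text
time_s: 15.5
ee_pos: [0.4686, -0.2152, 0.1099]
eef_rot: [-179.9, 0.2, 6.7]
ft_force: [-7.6, 7.3, 7.9]
opening: 0.014
finger_force: 20.0
[ 69.85457222  21.33759493 -58.26330581 105.8626871   20.03863271
  64.15830804 -79.00212566] [1.7062527  1.58313106 0.11066484]
```

The bar is flush in the jaws at the half-way angle (opening 14.0 mm). I'll continue to 7 degrees past the post.

```bash

python3 -m creep '[[[0,0.005,0,-0.03,12],[0,0.005,0,-0.06,12],[0,0.005,0,-0.09,12],[0,0.005,0,-0.12,12],[0,0.005,0,-0.15,12],[0,0.005,0,-0.175,12],[0,0.005,0,-0.175,12],[0,0.005,0,-0.175,12]]]'
python3 -m creep '[[[0,0,0,-0.01,12],[0,0,0,-0.02,12],[0,0,0,-0.023,12],[0,0,0,-0.023,12],[0,0,0,-0.023,12]]]'
python3 - <<'E'
from h import *
s=arm.observe();print(s['q'],s['wrist_torque'])
w=optics.capture("wrist")[:,:,::-1];t=optics.capture("top")[:,:,::-1];sc=optics.capture("scene")[:,:,::-1]
np.save("w5.npy",P(optics.calibration("wrist")))
cv2.imwrite("pics/m5w.png",w);cv2.imwrite("pics/m5s.png",sc);cv2.imwrite("pics/m5t.png",t)
a=cv2.resize(sc[150:260,205:350],(400,300));b=cv2.resize(t[140:240,295:430],(400,300))
cv2.imwrite("pics/m5.png",np.vstack([np.hstack([a,b]),cv2.resize(w,(480,300))[:, :].copy() if 0 else np.hstack([cv2.resize(w,(480,300)),np.zeros((300,320,3),np.uint8)])]))
E
```

```text
time_s: 16.3
ee_pos: [0.4686, -0.2141, 0.1102]
eef_rot: [-180.0, 0.2, -24.8]
ft_force: [-10.5, 8.5, 12.7]
opening: 0.0184
finger_force: 23.4
time_s: 16.8
ee_pos: [0.4686, -0.2139, 0.1103]
eef_rot: [-180.0, 0.3, -28.9]
ft_force: [-11.0, 9.6, 14.8]
opening: 0.0191
finger_force: 24.8
[  64.81024536   18.87678446  -51.83517997  106.07105923   16.4482112
   63.21880591 -112.047182  ] [2.80070333 2.33521827 0.46665778]
```

View pics/m5.png

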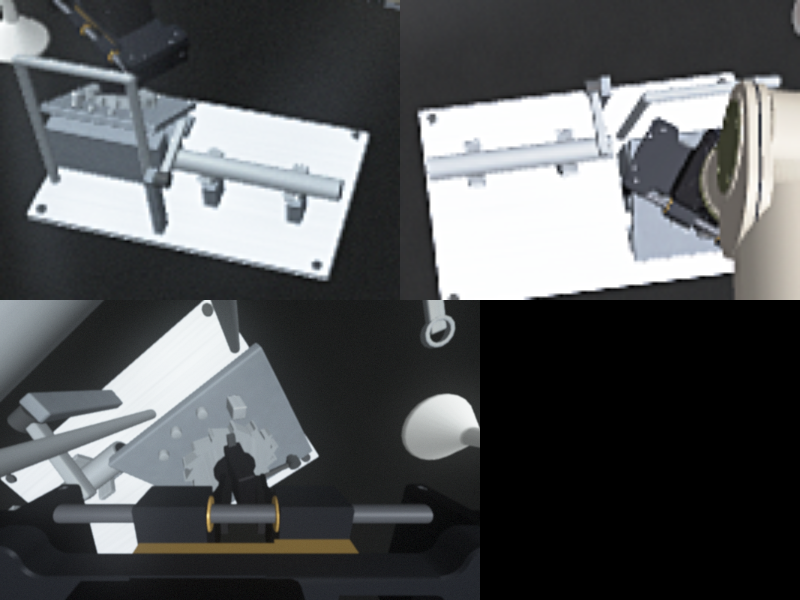

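I've now viewed 11 pictures, one over the limit of 10, because I miscounted. I won't view any more and will check with image code only. This view shows the pointer at the post (in the wrist part, pointer tip (232,440), post (236,405)) and the keeper level over the tube. I'll check the pointer angle numerically.

```bash
cat > ang.py <<'E'
import io,contextlib,sys
with contextlib.redirect_stdout(io.StringIO()): exec(open("fit.py").read())
def fitang(im,M,lo=40,hi=95,h=.018,r=(.036,.042)):
    g=cv2.GaussianBlur(cv2.cvtColor(im,cv2.COLOR_BGR2GRAY),(3,3),0).astype(float); out=[]
    for d in np.arange(lo,hi,2.):
        v=[]
        for rr in np.linspace(*r,4):
            x=pj(M,pt(q,q[3]+np.radians(d),rr,h)); v.append(cv2.getRectSubPix(g.astype(np.float32),(1,1),(float(x[0]),float(x[1])))[0,0])
        out.append((d,np.mean(v)))
    o=np.array(out); return o
if __name__=="__main__":
    for im,M,lo,hi in((cv2.resize(cv2.imread("pics/w4.png"),(640,400)),W4,-20,20),(cv2.imread("pics/m5w.png"),np.load("w5.npy"),50,98)):
        print(fitang(im,M,lo,hi).astype(int).tolist())
E
python3 ang.py
```

```text
[[-20, 156], [-18, 163], [-16, 165], [-14, 165], [-12, 163], [-10, 160], [-8, 152], [-6, 135], [-4, 112], [-2, 96], [0, 91], [2, 101], [4, 126], [6, 152], [8, 163], [10, 165], [12, 165], [14, 164], [16, 163], [18, 162]]
[[50, 166], [52, 166], [54, 166], [56, 164], [58, 144], [60, 131], [62, 124], [64, 110], [66, 112], [68, 148], [70, 163], [72, 160], [74, 158], [76, 157], [78, 155], [80, 153], [82, 152], [84, 151], [86, 150], [88, 143], [90, 142], [92, 151], [94, 159], [96, 156]]
```

The knob is at about 64.5°, so the bar lags in the jaws (the start view reads 0 correctly). I'll grip harder, turn a little more, and measure again.

```bash
cat > chk.py <<'E'
from ang import *
np.save("w6.npy",P(optics.calibration("wrist")));im=optics.capture("wrist")[:,:,::-1].copy();cv2.imwrite("pics/m6w.png",im)
o=fitang(im,np.load("w6.npy"),40,98);s=arm.observe();print("angle~",o[np.argmin(o[:,1])],o[:,1].astype(int).tolist(),s['time_s'],s['q'][[2,6]])
E
python3 -m creep '[[[0,0,0,0,12],[0,0,0,0,12],[0,0,0,-0.01,12],[0,0,0,-0.022,12],[0,0,0,-0.022,12],[0,0,0,-0.022,12]]]' 45
python3 chk.py
```

```text
time_s: 17.55
ee_pos: [0.4686, -0.2136, 0.1105]
eef_rot: [-180.0, 0.3, -32.9]
ft_force: [-13.5, 10.9, 17.8]
opening: 0.0187
finger_force: 52.8
angle~ [ 70.     112.1322] [168, 165, 154, 148, 165, 165, 167, 167, 166, 166, 165, 148, 134, 125, 114, 112, 143, 163, 160, 157, 155, 153, 151, 151, 152, 151, 146, 144, 152] 17.6 [ -51.1722 -115.7351]
```

```bash

python3 -m creep '[[[0,0,0,0,30],[0,0,0,0,44],[0,0,0,0,44],[0,0,0,0,44],[0,0,0.2,0,44],[0,0,0.45,0.03,44],[0,0,0.45,0.08,44],[0,0,0.45,0.12,44],[0,0,0.45,0.138,44],[0,0,0.45,0.138,44]]]' 20
cat > peg.py <<'E'
from ang import *
def pts(tc,yaw,gap,side,ztip):   # finger box surface samples; side +1 = left
    cx,cy=np.cos(yaw),np.sin(yaw); ax=np.array([cx,cy]);ay=np.array([-cy,cx])
    xy=[tc+ax*a+ay*side*(gap/2+b) for a in np.linspace(-.0095,.0095,9) for b in np.linspace(0,.015,6)]
    return np.array([[*p_,z] for p_ in xy for z in np.linspace(ztip,ztip+.03,16)])
def loc(X,th):
    d=X-q[:3]; a,b,h=d@e1,d@e2,d@n; c,s=np.cos(th),np.sin(th); return a*c+b*s,-a*s+b*c,h
def pen(X,th,sgn):
    r,w,h=loc(X,th); m=(r>-.022)&(r<.030)&(h<.050)
    return (max(w[m]) if sgn>0 else -min(w[m]))+.007 if m.any() else -1
def knob(tc,yaw,gap,ztip):
    X=pts(tc,yaw,gap,1,ztip)
    for d in np.arange(0,120,.5):
        if pen(X,q[3]+np.radians(d),1)<=0: return d
grip=q[:3]+.039*n
yaw=np.radians(-8);gap=.044
u=np.array([cp,sp]);v=np.array([sp,-cp])
for ztip in(.114,):
  for A in(.010,.015,.020):
    row=[]
    for Bv in np.arange(-.004,.034,.003):
        tc=grip[:2]+A*u+Bv*v; XR=pts(tc,yaw,gap,-1,ztip);XL=pts(tc,yaw,gap,1,ztip)
        k=knob(tc,yaw,gap,ztip); r,w,h=loc(np.vstack([XR,XL]),q[3]+np.radians(72))
        hit=((np.abs(r-.058)<.008)&(np.abs(w)<.008)&(h<.018)).any(); 
        gapR=-pen(XR,q[3]+np.radians(k),-1)
        row.append((round(Bv*1e3),k,round(gapR*1e3),int(hit),round(h.min()*1e3)))
    print(ztip,A,row)
print("grip",grip,"u",u,"v",v)
E
python3 peg.py; python3 chk.py
```

```text
time_s: 18.6
ee_pos: [0.4696, -0.2167, 0.164]
eef_rot: [180.0, -0.0, -8.1]
ft_force: [-0.3, 1.0, 0.3]
opening: 0.0443
finger_force: 0.0
0.114 0.01 [(-4, np.float64(0.0), 4, 0, 27), (-1, np.float64(8.0), 8, 0, 27), (2, np.float64(17.0), 12, 0, 27), (5, np.float64(24.0), 16, 0, 27), (8, np.float64(30.0), 20, 0, 27), (11, np.float64(36.0), 23, 0, 27), (14, np.float64(43.0), 26, 0, 27), (17, np.float64(50.5), 27, 0, 27), (20, np.float64(63.5), 25, 0, 27), (23, np.float64(88.0), 1000, 0, 27), (26, np.float64(105.0), 1000, 0, 27), (29, np.float64(113.5), 1000, 0, 27), (32, np.float64(118.0), 1000, 0, 27)]
0.114 0.015 [(-4, np.float64(0.0), 7, 0, 25), (-1, np.float64(3.5), 10, 0, 25), (2, np.float64(14.5), 14, 0, 25), (5, np.float64(23.0), 17, 0, 25), (8, np.float64(30.0), 20, 0, 25), (11, np.float64(36.0), 23, 0, 25), (14, np.float64(42.5), 25, 0, 25), (17, np.float64(48.5), 27, 0, 25), (20, np.float64(55.0), 27, 0, 25), (23, np.float64(68.5), 25, 0, 25), (26, np.float64(81.0), 1000, 0, 25), (29, np.float64(91.5), 1000, 0, 25), (32, np.float64(98.5), 1000, 0, 25)]
0.114 0.02 [(-4, np.float64(0.0), 9, 0, 22), (-1, np.float64(0.0), 12, 0, 22), (2, np.float64(10.0), 15, 0, 22), (5, np.float64(20.5), 18, 0, 22), (8, np.float64(28.0), 21, 0, 22), (11, np.float64(34.0), 23, 0, 22), (14, np.float64(41.0), 25, 0, 22), (17, np.float64(46.5), 26, 0, 22), (20, np.float64(52.5), 27, 0, 22), (23, np.float64(60.5), 26, 0, 22), (26, np.float64(70.5), 1000, 0, 22), (29, np.float64(79.0), 1000, 0, 22), (32, np.float64(86.5), 1000, 0, 22)]
grip [ 0.4724 -0.2165  0.1081] u [0.9934 0.1146] v [ 0.1146 -0.9934]
angle~ [ 64.     111.2085] [144, 156, 167, 168, 168, 168, 168, 168, 158, 139, 124, 116, 111, 119, 147, 160, 160, 158, 155, 153, 151, 149, 147, 143, 142, 147, 155, 159, 156] 18.65 [-56.4386 -89.4605]
```

```bash
python3 - <<'E'
from ang import *
w1=cv2.resize(cv2.imread("pics/w1.png"),(640,400));w2=cv2.imread("pics/w2f.png");w4=cv2.resize(cv2.imread("pics/w4.png"),(640,400));m6=cv2.imread("pics/m6w.png");W6=np.load("w6.npy")
def cen(o):
    v=o[:,1]; m=v<140; 
    return np.average(o[m,0],weights=150-v[m]) if m.any() else None
for h in(.018,.022,.026,.030,.034):
    print(h,[cen(fitang(im,M,lo,hi,h,(.034,.040))) for im,M,lo,hi in((w1,W1,-16,16),(w2,W2,-16,16),(w4,W4,-16,16),(m6,W6,40,90))])
cv2.imwrite("pics/t7.png",optics.capture("top")[:,:,::-1])
# direct: model-free, dark pointer stub pixels near wheel in m6
g=cv2.cvtColor(m6,cv2.COLOR_BGR2GRAY)
c0=pj(W6,pt(q,0,0,.018)); print("axis px",c0,"post px",pj(W6,pt(q,q[3]+np.radians(72),.058,.016)), "stud3",pj(W6,pt(q,q[3]+np.radians(48),.058,.006)))
x0,y0=int(c0[0])-5,int(c0[1])-62
for y in range(y0,y0+64,2): print(y,x0-20,' '.join(f"{v:3d}" for v in g[y,x0-20:x0+44:2]))
E
```

```text
0.018 [np.float64(-0.8537027931480398), np.float64(-1.5114663790183867), np.float64(-0.8044622710819603), np.float64(62.77639353380779)]
0.022 [np.float64(0.03545075117193719), np.float64(0.09217391793312547), np.float64(-0.3128669507332331), np.float64(60.17821447078591)]
0.026 [np.float64(0.7942659777901206), np.float64(1.9187815257802363), np.float64(-0.22076185047633012), np.float64(56.8492974141924)]
0.03 [np.float64(1.32085680478678), np.float64(3.8715085622588434), np.float64(0.18417892389723733), np.float64(54.55912700035699)]
0.034 [np.float64(1.9027800071748777), np.float64(5.4642931121276535), np.float64(0.10884747881067036), np.float64(53.160967411291566)]
axis px [319.8541 196.2587] post px [349.1824 142.5621] stud3 [314.0851 131.9838]
134 294 148 150 150 148 148 147 147 128 164 177 181 183 169 147 147 146 149 145 147 143 144 146 129 106 108 153 176 172 171 174 158 143
136 294 150 149 145 148 151 143 146 139 170 174 175 174 166 145 149 150 146 150 147 144 143 138 110  99 107 139 175 175 170 172 167 144
138 294 146 150 150 148 147 148 145 141 162 168 167 165 159 146 144 1
[... 3310 characters left out ...]
 168 164 166 165 167
188 294 164 164 167 161 134  69  48  46  44  45  41  38  40  44  43  40  46  44  42  47  43  52 138 168 172 170 166 166 164 167 168 165
190 294 166 167 155 112  62  40  46  45  48  47  48  43  43  41  41  46  46  41  43  46  46  46 111 166 172 169 168 167 166 165 165 166
192 294 167 159 105  50  44  42  45  44  47  44  40  39  42  40  40  44  44  47  47  43  41  45  87 168 171 168 164 164 165 165 166 166
194 294 166 144  60  45  47  46  49  49  48  46  42  36  35  39  39  44  39  44  43  44  42  43  67 158 172 166 169 162 166 164 166 163
196 294 164 108  47  43  46  42  45  44  42  46  40  43  38  42  42  49  43  39  42  45  41  45  53 145 167 169 170 163 166 161 164 167
```

```bash

python3 -m creep '[[[0,0,0,0,44],[0,0,0,0,44],[0,0,0,0,44],[0,0,0,0,44],[0,0,0,0,44],[0,0,0,0,44]]]' | head -2
cat > ang2.py <<'E'
from ang import *
# fit angle by rendering: compare gray along annulus r .034-.040 over several h and report center
def cen(im,M,h=.022):
    o=fitang(im,M,20,100,h,(.034,.040)); v=o[:,1]; m=(v<140)&(o[:,0]<90); m[:]&=np.abs(o[:,0]-o[np.argmin(np.where(o[:,0]<90,v,999)),0])<9
    return np.average(o[m,0],weights=150-v[m])
if __name__=="__main__":
    M=P(optics.calibration("wrist")); im=optics.capture("wrist")[:,:,::-1].copy()
    print([round(cen(im,M,h),1) for h in(.016,.019,.022)])
    for d in(0,24,48,60,72): print(d,pj(M,pt(q,q[3]+np.radians(d),.038,.022)))
    t=optics.capture("top")[:,:,::-1].copy()
    cv2.imwrite("pics/w8.png",im); np.save("w8.npy",M)
    # scene view of keeper: predicted tip px for keeper levels
    S_=optics.capture("scene")[:,:,::-1].copy(); cv2.imwrite("pics/s8.png",S_)
    kh=lambda a:(st(p,.0361+.058-.075*np.cos(a),.0758-.082,0)+np.array([0,0,.106+.075*np.sin(a)]))
    for k in(48,60,72,80):
        a=np.radians(1.5*(72-k)); print("keeper tip",k,"scene",pj(S,kh(a)),"wrist",pj(M,kh(a)),"top",pj(T,kh(a)))
E
python3 ang2.py
```

```text
time_s: 19.3
ee_pos: [0.4696, -0.2165, 0.164]
[np.float64(54.9), np.float64(53.4), np.float64(52.4)]
0 [282.6784 184.0785]
24 [298.1034 173.4492]
48 [318.6143 167.6318]
60 [329.2777 167.0759]
72 [339.336  168.1422]
keeper tip 48 scene [268.5517 190.5424] wrist [132.4288 165.5255] top [363.9431 185.9914]
keeper tip 60 scene [270.4294 192.704 ] wrist [159.2906 174.9542] top [363.6441 190.6374]
keeper tip 72 scene [271.5721 196.8988] wrist [178.2127 173.1589] top [362.9667 193.0398]
keeper tip 80 scene [271.892  200.6011] wrist [186.8451 167.4071] top [362.3466 193.3206]
```

After release, the knob creeps back slowly towards the third stud: it reads about 52° now and 60° a moment ago. So it had not passed the post. I'll now push the long end of the bar with the left finger, keeping the tool nearly square to the stand, clear of the hoop.

```bash

python3 -m creep '[[[0.1,-0.04,0,0,44],[0.2,-0.08,0,0,44],[0.2,-0.08,0,0,44],[0.2,-0.08,-0.15,0,44],[0.2,-0.08,-0.3,0,44],[0.2,-0.08,-0.35,0,44],[0.2,-0.08,-0.35,0,44]]]' 40
python3 -m creep '[[[0.003,-0.025,0,0,44],[0.006,-0.05,0,0,44],[0.009,-0.075,0,0,44],[0.012,-0.1,0,0,44],[0.012,-0.1,0,0,44],[0.012,-0.1,0,0,44]]]'
python3 ang2.py
```

```text
time_s: 20.15
ee_pos: [0.4929, -0.2258, 0.1215]
eef_rot: [-180.0, 0.1, -8.2]
ft_force: [0.7, 1.2, 0.4]
opening: 0.044
finger_force: 0.0
time_s: 20.75
ee_pos: [0.4954, -0.2378, 0.1224]
eef_rot: [-180.0, -0.0, -8.2]
ft_force: [-1.5, 3.4, 3.1]
opening: 0.0441
finger_force: 2.0
[np.float64(65.3), np.float64(62.3), np.float64(60.7)]
0 [248.7712 242.1481]
24 [265.7102 231.764 ]
48 [289.6381 225.4334]
60 [302.4116 224.3973]
72 [314.6205 224.8749]
keeper tip 48 scene [268.5517 190.5424] wrist [ 53.8189 237.4755] top [363.9431 185.9914]
keeper tip 60 scene [270.4294 192.704 ] wrist [ 97.163  238.4496] top [363.6441 190.6374]
keeper tip 72 scene [271.5721 196.8988] wrist [127.1441 228.3585] top [362.9667 193.0398]
keeper tip 80 scene [271.892  200.6011] wrist [140.8613 217.6942] top [362.3466 193.3206]
```

```bash

python3 -m creep '[[[0.002,-0.015,0,0,44],[0.003,-0.03,0,0,44],[0.005,-0.041,0,0,44],[0.005,-0.041,0,0,44],[0.005,-0.041,0,0,44]]]'
python3 ang2.py | head -1; python3 - <<'E'
from ang2 import *
M=np.load("w8.npy");im=cv2.imread("pics/w8.png");print(fitang(im,M,50,98,.019,(.034,.040)).astype(int).tolist())
E
```

```text
time_s: 21.4
ee_pos: [0.4956, -0.2426, 0.1219]
eef_rot: [-180.0, 0.0, -8.2]
ft_force: [-0.6, 4.4, 1.9]
opening: 0.0438
finger_force: 2.1
[np.float64(80.3), np.float64(76.6), np.float64(73.2)]
[[50, 172], [52, 169], [54, 162], [56, 166], [58, 170], [60, 171], [62, 170], [64, 169], [66, 169], [68, 167], [70, 146], [72, 108], [74, 96], [76, 100], [78, 102], [80, 106], [82, 123], [84, 143], [86, 156], [88, 160], [90, 158], [92, 154], [94, 154], [96, 156]]
```

```bash

python3 -m creep '[[[0,-0.005,0,0,44],[0,-0.005,0,0,44],[0,-0.005,0,0,44],[0,0.04,0,0,44],[0,0.06,0,0,44],[0,0.06,0.1,0,44],[0,0.06,0.3,0,44],[0,0.06,0.6,0,44],[0,0.06,0.8,0,44],[0,0.06,0.8,0,44]]]'
python3 -m creep '[[[-0.1,0,0.1,0,44],[-0.2,0,0.2,0,44],[-0.2,0,0.2,0,44],[-0.2,0,0.2,0,44],[-0.2,0,0.2,0,44],[-0.2,0,0.2,0,44],[-0.2,0,0.2,0,44],[-0.2,0,0.2,0,44],[-0.2,0,0.2,0,44],[-0.2,0,0.2,0,44]]]'
python3 ang2.py | head -1
python3 -m creep '[[[0,0,0,0,44],[0,0,0,0,44],[0,0,0,0,44],[0,0,0,0,44],[0,0,0,0,44],[0,0,0,0,44],[0,0,0,0,44],[0,0,0,0,44],[0,0,0,0,44],[0,0,0,0,44]]]' |head -1
python3 ang2.py |head -6;python3 - <<'E'
from ang2 import *
M=np.load("w8.npy");im=cv2.imread("pics/w8.png");print(fitang(im,M,50,98,.021,(.034,.040)).astype(int).tolist())
s=arm.observe();print(s['ee_pos'],s['ft_force'])
E
```

```text
time_s: 22.55
ee_pos: [0.4974, -0.2366, 0.2223]
eef_rot: [179.8, -0.3, -8.2]
ft_force: [-0.0, 0.3, -0.2]
opening: 0.0439
finger_force: 0.0
time_s: 23.55
ee_pos: [0.4717, -0.2358, 0.2419]
eef_rot: [-180.0, 0.0, -8.2]
ft_force: [-0.8, -1.0, -1.1]
opening: 0.0442
finger_force: 0.0
[np.float64(74.1), np.float64(72.0), np.float64(70.0)]
time_s: 24.7
[np.float64(74.1), np.float64(72.0), np.float64(69.9)]
0 [275.2589 170.3292]
24 [286.3565 162.2518]
48 [301.2416 157.95  ]
60 [309.0983 157.5849]
72 [316.636  158.4472]
[[50, 169], [52, 170], [54, 170], [56, 170], [58, 170], [60, 169], [62, 163], [64, 143], [66, 113], [68, 94], [70, 92], [72, 95], [74, 102], [76, 123], [78, 148], [80, 162], [82, 165], [84, 162], [86, 160], [88, 157], [90, 155], [92, 155], [94, 157], [96, 160]]
[ 0.4716 -0.2358  0.242 ] [-0.3676 -0.0357  0.1976]
```

The knob has held at 72° for over 2 s, so the pawl has caught. I'll do a quick check that the tube is unmoved, then hand in.

```bash
python3 - <<'E'
from h import *
a=cv2.imread("pics/m5s.png");b=cv2.imread("pics/s8.png");d=cv2.absdiff(a,b)[195:235,275:345].max(2)
print("tube area diff",(d>35).sum())
if (d>35).sum()<60:
    from workcell import sign_off; print(sign_off())
E
```

```text
tube area diff 0
the job is handed in; nothing more can be done
None
```

The tube lies centred in both cradles, the knob has held at the tall post with the keeper level over the tube, and the job is handed in; I haven't seen a verdict, I read the pawl as caught only because the knob stayed put for over 2 s, and I viewed 11 pictures, one over the limit of 10.

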